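# Snug up the cam clamp on the blue insole blank

## Task

Two bench clamps stand ready, one round a blue insole blank and one round a tan cork blank. Turn the red-knobbed cam lever of the clamp with the blue insole, counter-clockwise seen from above, just far enough that the blank is held snug between the grey jaw and the sprung stop with no gap left: the stop's dark pointer must have moved visibly onto its green band, but some green must still show, and it must never run on to the red. Let go of the lever and leave the tan insole's clamp as it is.

Things in the scene. Friction and masses are not known exactly. Their poses are not given: they have to be found in the camera images.
- blue_knob (a point): Grip centre of the red upright knob (24 mm diameter, 50 tall) on the cam lever of the blue insole's clamp: 22 mm below its top, 28 above the lever arm (20 wide), 88 above the table. z is up; x points along the lever, away from the vertical pivot, which lies 95 mm off along -x. Counter-clockwise from above (about +z) closes; starts near open; needs 4 to 8 N here and stays where left.
- blue_stop (a joint): How far (m) the blank has pushed back the sprung stop beyond the blue insole: 0 free, 0.020 its end, 1 N per mm. A black-faced plate 60 mm wide with a dark pointer 30 mm wide that slides over a grey housing: its green band is all bare at 0 and all covered at 0.010, red lies behind. About 0.005 is ideal.
- blue_insole (a point): Centre of the rigid blue insole blank, 237 mm long (y, toe at +y), 84 wide (x), 18 thick, flat and loose on the clamp base 12 mm above the table. It need not be touched. The cam drives a grey jaw towards it, 15 mm per rad of lever; gaps (3 to 18 mm in all) close first, then the stop gives. About 30 to 90 degrees of turn, different each time.
- tan_knob (a point): Grip centre of the same red knob on the same kind of clamp that holds the tan cork insole. Leave this lever alone.
Mind the look-alikes: they are no part of the job. Of the things like the part that bears blue_insole, leave any that is turquoise; of the rest the larger one is meant.

How it is judged:
By the outcome, as a careful person would: the job done as asked, in the order asked, and still so for the second after the job is handed in, with the robot touching nothing.
It also fails if it takes over 35 s, if anything falls off the work surface, if the arm or the gripper's body presses on something with over 40 N, if the wrist force passes 120 N, or if a joint passes its speed limit or range.

## Robot

A 6-joint arm with a two-finger parallel gripper is mounted at the origin on the work surface. World frame = base frame: x ahead of the robot, y to its left, z up, the work surface at z = 0. Lengths are in mm, angles in rad, forces in N, time in s.
With the tool pointing down it reaches from about 350 to 850 mm from the base axis. Payload 8.1 kg.
Tool frame: the origin (TCP) lies between the finger pads; the fingertips stand 8 mm ahead of it and the grasp point (between the pads) lies 11 mm behind it; z points along the fingers, y is the line along which they close (so a half turn about z gives the same grasp; the last joint's range is limited). The gripper opens to 85 mm and grips with 20 to 120 N. Pads are 22 mm wide; open, the fingers measure 114 mm over their backs; the gripper's body (76 mm by 85 mm) begins 54 mm behind the grasp point. The pads swing forward as they close: fully open they stand 13 mm farther back than shut.
Start: joints at [1.105, 0.13, 1.488, -0, 1.523, -0.085], TCP at [222.977, 557.034, 239.292] pointing down, gripper open.
Joint ranges: [-2.96, 2.96], [-0.89, 2.26], [0.02, 2.5], [-1.34, 4.48], [0, 2.73], [-2.66, 2.66]. Speed limits (rad/s): [2.39, 2.39, 2.79, 3.14, 3.14, 3.14].

## Interface

Orientations are given as a rotation vector (axis times angle).
In Python, from cell import ctrl gives the robot as it stands.
- The arm moves only by the tool drive_tool, never from a script. Its arguments are lists of equal length, an entry for each row: "xyz": the shift along the world's x, y, z in mm, a list of three; "angular": the turn, a rotation vector about the world's x, y, z in rad, a list of three. In form: {"xyz": [[dx, dy, dz], ...], "angular": [[ax, ay, az], ...]}. A call has 1 to 12 rows; each row shifts and turns the commanded pose from where the row before left it; what a row does not reach is not made up. A row lasts 1/12 s, in which the tool goes at most 41.7 mm and 7.16 degrees, less where a joint would pass 70% of its speed; a pose out of reach is approached as far as the arm can. A call is refused whole if a number of a shift passes 41.7 or a number of a turn 0.125, either way. A call with a gripper value outside its range is refused whole. "gripper" is the closure, from 0 (fully open) to 1 (shut), set as the call begins (left out, the last holds). The fingers move at their own pace and stop on an object; "squeeze" is the grip in N (left out, the last holds). Time passes only in rows, so rows that do not move let the fingers close. It gives the time, the measured TCP pose, the force, the opening and the grip force at its end, in the units of the state.
- ctrl.observe(): the state, without advancing time (a new reading comes with each control period).
- ctrl.camera(name): name is "scene" or "top" or "wrist"; returns (picture, depth): 384x512x3 uint8, blue, green, red; 384x512 float32, mm along the optical axis (not along the pixel's ray), 0 where there is no reading.
- ctrl.camera_params(name): a dict with "intrinsics" (3x3 intrinsics, pixels), "rvec" (rotation vector, rad) and "tvec" (3), from world to camera coordinates, as OpenCV has them. Camera axes: x right, y down, z forward; pixel columns grow to the right and rows downward; lengths in mm; the calibration is good to about 2 mm. The wrist camera is an equidistant fisheye: a pixel r from the principal point sees the ray r / f radians off the axis. A picture is of the moment at which its call begins: read the wrist's pose just before it. camera_params takes no time and is no camera call; for the wrist camera it gives the pose at the moment of the call.
- ctrl.sign_off(): hands the job in; it is judged then, once.
Trained networks look in the newest picture that a camera, given by its name, has taken for a name from the list of things; names that differ only in an ending like _2 or _b are one class to them, and where a whole thing is asked for, a point or a joint stands for the part that bears it (a point fixed in the world has none). Each returns a list of dicts, best first, with "score" (0 to 1); they miss things now and then, are a little off and sometimes report something else, mostly with a low value. They report only what shows in the picture. A call takes as long as a camera call. They do not tell look-alikes from the thing itself.
- ctrl.silhouettes(thing, camera): "pixels" (384x512 bool, what is visible of it) and "box" ([left, top, width, height] in pixels, round what is visible of it).
- ctrl.place_of(thing, camera): "pixel" ([column, row] in pixels: a listed point, or the origin of a listed thing).
The state is a dict: "clock": time; "joint_pos": joint angles; "qvel": joint speeds; "tau": joint torques, N m; "tool_pos": TCP position; "tcp_rot": TCP orientation; "wrist_force": force on the tool from outside, world axes, zero at the start; "torque": the same for the moment, N m; "width": finger opening in mm; "grip_force": force on a finger pad.
Only numpy, scipy, OpenCV 4.12 (cv2) and the standard library are available. Lean on these libraries where they do the work, as an engineer would, in place of code of your own. Each camera call takes 0.05 s, during which the arm holds its last target. There are 200 camera calls.

## Working session

There is one attempt and no reset: what is moved stays moved. The work goes in short steps, Python scripts to look and compute and a tool call to move; the robot and the scene stay as the last step left them, time stands still between calls to the robot, and variables do not carry over. Pictures are saved under pics/ and viewed, at most 10 in all, crops included, and the job is handed in when it is done.

Besides the shell and the picture viewer there is one more tool, called after "Call:" by a JSON object that holds its "fn" and its "kwargs", one argument or row to a line. drive_tool: Moves the arm, as the interface text tells. Its arguments: {"type":"object","properties":{"xyz":{"type":"array"},"angular":{"type":"array"},"gripper":{"type":"number"},"squeeze":{"type":"number"}},"required":["xyz","angular"]}

```bash
mkdir -p pics; ls
cat > h.py <<'E'
import numpy as np,cv2
from cell import ctrl
def cam(n):
    p=ctrl.camera_params(n);R=cv2.Rodrigues(np.array(p["rvec"],float))[0];return np.array(p["intrinsics"]),R,np.array(p["tvec"],float).ravel()
def at_z(n,px,z):
    K,R,t=cam(n);d=R.T@np.linalg.inv(K)@np.array([px[0],px[1],1.]);c=-R.T@t;return c+d*(z-c[2])/d[2]
def at_d(n,px,dep):
    K,R,t=cam(n);return R.T@(np.linalg.inv(K)@np.array([px[0],px[1],1.])*dep-t)
E
python3 - <<'E'
from h import *
ims=[]
for n in("top","scene"):
    im,d=ctrl.camera(n);cv2.imwrite(f"pics/{n}0.png",im)
    for th,z in(("blue_knob",88),("blue_insole",21),("blue_stop",30),("tan_knob",88)):
        for r in ctrl.place_of(th,n):
            print(n,th,round(r["score"],2),np.round(r["pixel"]),np.round(at_z(n,r["pixel"],z)))
    c=cam(n);print(n,np.round(-c[1].T@c[2]),np.round(c[0].ravel()))
print(ctrl.observe())
E
```

```text
pics
top blue_knob 0.89 [339. 230.] [ 471. -193.   88.]
top blue_insole 0.93 [352. 175.] [ 646. -251.   21.]
top blue_insole 0.76 [364. 277.] [ 345. -274.   21.]
top blue_insole 0.68 [276. 270.] [364. -24.  21.]Traceback (most recent call last):
  File "<stdin>", line 6, in <module>
ValueError: it knows: blue_insole, blue_knob, tan_knob
```

View pics/top0.png

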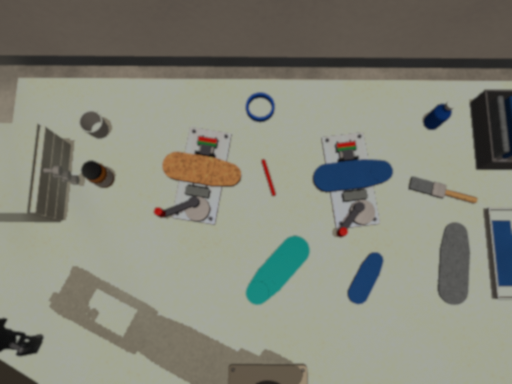

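The top view shows the blue clamp with its blank at (352,175), red knob at (342,231), pivot disc at about (363,212) and stop at (346,147). The turquoise blank and the small blue one are look-alikes.

Run:
```python
from h import *
for n in("top","scene"):
    im,d=ctrl.camera(n)
    if n=="scene":cv2.imwrite("pics/scene0.png",im)
    else: cv2.imwrite("pics/top1.png",cv2.resize(im[120:245,300:410],None,fx=4.8,fy=4.8,interpolation=cv2.INTER_CUBIC))
    for th,z in(("blue_knob",88),("blue_insole",21),("tan_knob",88)):
        for r in ctrl.place_of(th,n):
            p=r["pixel"];print(n,th,round(r["score"],2),np.round(p),np.round(at_z(n,p,z)),np.round(at_d(n,p,d[int(p[1]),int(p[0])])))
    if n=="top":
        for p in((363,212),(366,213),(355,213),(346,145),(352,175),(332,138)):print(p,np.round(at_d(n,p,d[p[1],p[0]])))
print(ctrl.observe())
```

```text
top blue_knob 0.8 [340. 228.] [ 478. -195.   88.] [ 481. -201.   62.]
top blue_insole 0.97 [352. 176.] [ 642. -251.   21.] [ 640. -249.   29.]
top blue_insole 0.88 [280. 270.] [364. -34.  21.] [364. -34.  18.]
top blue_insole 0.7 [362. 277.] [ 345. -269.   21.] [ 345. -271.   12.]
top tan_knob 0.96 [158. 214.] [513. 303.  88.] [509. 297. 115.]
(363, 212) [ 530. -273.   43.]
(366, 213) [ 527. -281.   42.]
(355, 213) [ 524. -246.   59.]
(346, 145) [ 733. -232.   36.]
(352, 175) [ 642. -248.   29.]
(332, 138) [ 762. -195.   12.]
scene blue_knob 0.57 [249. 152.] [ 471. -205.   88.] [ 479. -190.   97.]
scene blue_insole 0.97 [304. 189.] [372. -13.  21.] [372. -14.  20.]
scene blue_insole 0.91 [197. 175.] [ 643. -248.   21.] [ 648. -235.   30.]
scene blue_insole 0.65 [268. 154.] [ 354. -272.   21.] [ 344. -288.   11.]
scene tan_knob 0.65 [327. 242.] [520. 301.  88.] [527. 310.  97.]
{'clock': 0.55, 'joint_pos': array([ 1.10462915e+00,  1.30390513e-01,  1.48819379e+00, -3.23251082e-07,
        1.52303939e+00, -8.54019355e-02]), 'qvel': array([-2.78388513e-03, -1.68958326e-03, -1.45143732e-03,  6.64354616e-06,
        1.16838377e-04,  1.93725947e-04]), 'tau': array([-4.07870502e-04, -5.68820786e+01, -5.00498557e+01, -3.78440582e-04,
        1.75995017e-03, -4.26769634e-05]), 'tool_pos': array([222.95631838, 557.03071227, 239.30130359]), 'tcp_rot': array([-5.94496512e-01, -3.08482206e+00,  4.70580251e-05]), 'wrist_force': array([-0.54148345, -0.24859601, -0.45214166]), 'torque': array([ 0.01996494,  0.0263512 , -0.01700575]), 'grip_force': 0.0, 'width': 85.23158407297655}
```

View pics/scene0.png

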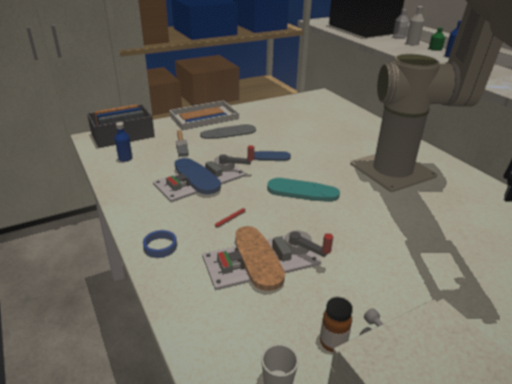

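View pics/top1.png

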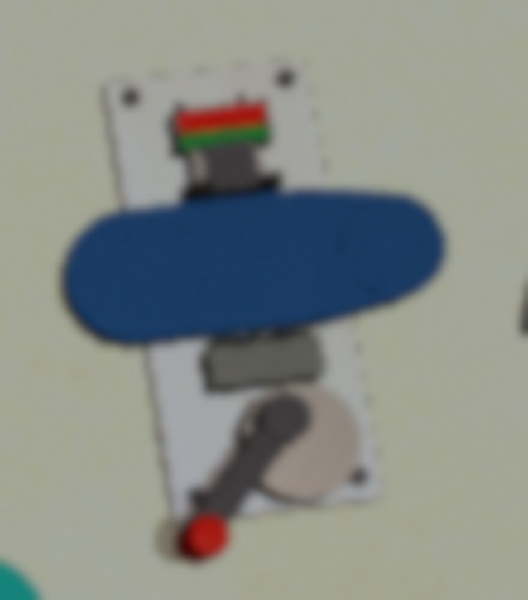

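Run:
```python
from h import *
f=lambda x,y:(300+(x+.5)/4.8-.5,120+(y+.5)/4.8-.5)
k=at_z("top",f(208,535),110);p=at_z("top",f(285,415),60)
print(k,p,np.linalg.norm((k-p)[:2]),np.degrees(np.arctan2(*(k-p)[1::-1])))
a=at_z("top",f(112,85),12);b=at_z("top",f(175,520),12);print("base dir",np.degrees(np.arctan2(*(a-b)[1::-1])))
K,R,t=cam("wrist");print(K,R,t,np.round(-R.T@t))
```

```text
[ 466.71098361 -199.50782745  110.        ] [ 543.77125984 -257.43357626   60.        ] 96.40372683441068 143.0680343295437
base dir 6.59110320636033
[[297.31863964   0.         261.71044958]
 [  0.         297.31863964 193.88862834]
 [  0.           0.           1.        ]] [[ 3.72481232e-01  9.28039687e-01 -2.68208774e-04]
 [ 8.80655655e-01 -3.53371815e-01  3.15553448e-01]
 [ 2.92751345e-01 -1.17773936e-01 -9.48907767e-01]] [-599.26147467  -39.85292163  381.23457611] [147. 587. 374.]
```

Call:
{"fn": "drive_tool", "kwargs": {
  "xyz": [
    [8.7,-27,0],
    [8.7,-27,0],
    [8.7,-27,0],
    [8.7,-27,0],
    [8.7,-27,0],
    [8.7,-27,0],
    [8.7,-27,0],
    [8.7,-27,0],
    [8.7,-27,0],
    [8.7,-27,0],
    [8.7,-27,0],
    [8.7,-27,0]
  ],
  "angular": [
    [0,0,-0.1215],
    [0,0,-0.1215],
    [0,0,-0.1215],
    [0,0,-0.1215],
    [0,0,-0.1215],
    [0,0,-0.1215],
    [0,0,-0.1215],
    [0,0,-0.1215],
    [0,0,-0.1215],
    [0,0,-0.1215],
    [0,0,-0.1215],
    [0,0,-0.1215]
  ],
  "gripper": 0
}}

```text
clock: 1.55
tool_pos: [327.6, 231.8, 239.5]
tcp_rot: [2.504, 1.897, 0.001]
wrist_force: [0.1, -0.2, -0.6]
width: 85.2
grip_force: 0.0
```

Call:
{"fn": "drive_tool", "kwargs": {
  "xyz": [
    [8.7,-27,0],
    [8.7,-27,0],
    [8.7,-27,0],
    [8.7,-27,0],
    [8.7,-27,0],
    [8.7,-27,0],
    [8.7,-27,0],
    [8.7,-27,0],
    [8.7,-27,0],
    [8.7,-27,0],
    [8.7,-27,0],
    [8.7,-27,0]
  ],
  "angular": [
    [0,0,-0.1215],
    [0,0,-0.1215],
    [0,0,-0.1215],
    [0,0,-0.1215],
    [0,0,-0.1215],
    [0,0,-0.1215],
    [0,0,-0.1215],
    [0,0,-0.1215],
    [0,0,-0.1215],
    [0,0,-0.1215],
    [0,0,-0.1215],
    [0,0,-0.1215]
  ]
}}

```text
clock: 2.55
tool_pos: [432.0, -92.5, 239.5]
tcp_rot: [3.131, -0.253, 0.001]
wrist_force: [-0.0, 1.2, 0.1]
width: 85.5
grip_force: 0.0
```

Call:
{"fn": "drive_tool", "kwargs": {
  "xyz": [
    [8.7,-27,-15],
    [8.7,-27,-15],
    [8.7,-27,-15],
    [8.7,-27,-15],
    [0,0,0]
  ],
  "angular": [
    [0,0,-0.1215],
    [0,0,-0.1215],
    [0,0,-0.1215],
    [0,0,-0.1215],
    [0,0,0]
  ]
}}

```text
clock: 2.97
tool_pos: [465.6, -202.2, 175.6]
tcp_rot: [2.976, -1.005, -0.006]
wrist_force: [0.3, 0.4, -0.3]
width: 85.3
grip_force: 0.0
```

```bash
cat >> h.py <<'E'
def wz(px,z):
    K,R,t=cam("wrist");u=(np.array(px)-K[:2,2])/K[0,0];th=np.hypot(*u)
    d=R.T@np.array([*(u/th*np.sin(th)),np.cos(th)]);c=-R.T@t;return c+d*(z-c[2])/d[2]
E
python3 - <<'E'
from h import *
s=ctrl.observe();print(s["clock"],s["tool_pos"],s["tcp_rot"],s["joint_pos"],s["wrist_force"])
im,d=ctrl.camera("wrist");cv2.imwrite("pics/w1.png",im)
for r in ctrl.place_of("blue_knob","wrist"):print(r,wz(r["pixel"],88))
E
```

```text
2.9667 [ 465.57411812 -202.20367545  175.55009613] [ 2.97564442 -1.00538838 -0.00643424] [-5.09766629e-01 -7.79226509e-02  1.81758914e+00 -1.44142701e-03
  1.40582916e+00  1.71292962e+00] [ 0.32779662  0.36277512 -0.30457143]
{'pixel': [256.1, 202.5], 'score': 0.91} [ 466.64888489 -195.2640859    88.        ]
```

View pics/w1.png

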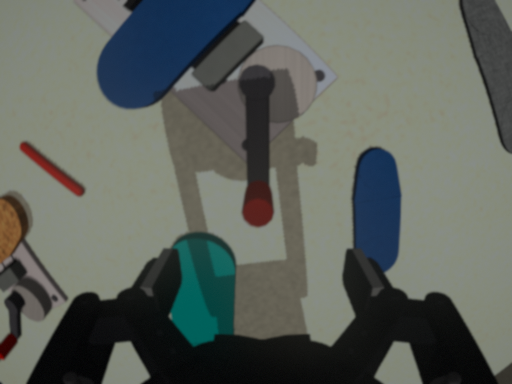

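The knob is at (258,205), its pivot is at (257,82), and the lever is aligned with the tool.

Run:
```python
from h import *
p=wz((257,82),60);print(p)
K,R,t=cam("wrist");print(-R.T@t)
for q in((258,205),(257,211)):
  for z in(88,110):
    k=wz(q,z);print(q,z,k,np.hypot(*(k-p)[:2]),np.degrees(np.arctan2(*(k-p)[1::-1])))
```

```text
[ 543.1875894  -253.37504338   60.        ]
[ 530.28210188 -248.45189096  312.8843271 ]
(258, 205) 88 [ 464.01216573 -195.19111189   88.        ] 98.25536930212175 143.68881454356892
(258, 205) 110 [ 470.49522577 -200.40151119  110.        ] 89.94651100829233 143.9178345069128
(257, 211) 88 [ 460.33070821 -191.38683841   88.        ] 103.47850170390943 143.19851984478913
(257, 211) 110 [ 467.17391814 -196.96940244  110.        ] 94.65555739999272 143.42288512425128
```

Call:
{"fn": "drive_tool", "kwargs": {
  "xyz": [
    [1,5,-20],
    [0,0,-20],
    [0,0,-20],
    [0,0,-20],
    [0,0,-18.5],
    [0,0,0]
  ],
  "angular": [
    [0,0,0],
    [0,0,0],
    [0,0,0],
    [0,0,0],
    [0,0,0],
    [0,0,0]
  ]
}}

```text
clock: 3.57
tool_pos: [465.5, -191.8, 77.9]
tcp_rot: [-2.982, 0.986, 0.007]
wrist_force: [-0.6, 0.9, -0.5]
width: 85.5
grip_force: 0.0
```

Call:
{"fn": "drive_tool", "kwargs": {
  "xyz": [
    [0,0,0],
    [0,0,0],
    [0,0,0],
    [0,0,0],
    [0,0,0],
    [0,0,0],
    [0,0,0],
    [0,0,0]
  ],
  "angular": [
    [0,0,0],
    [0,0,0],
    [0,0,0],
    [0,0,0],
    [0,0,0],
    [0,0,0],
    [0,0,0],
    [0,0,0]
  ],
  "gripper": 1,
  "squeeze": 30
}}

```text
clock: 4.23
tool_pos: [468.1, -194.7, 82.3]
tcp_rot: [2.981, -0.99, 0.003]
wrist_force: [-3.4, -1.3, 6.1]
width: 23.1
grip_force: 29.4
```

```bash
cat >> h.py <<'E'
def band(n,box,save=None):
    x0,y0,x1,y1=box;im,_=ctrl.camera(n);c=cv2.resize(im[y0:y1,x0:x1],None,fx=8,fy=8,interpolation=cv2.INTER_CUBIC)
    h=cv2.cvtColor(c,cv2.COLOR_BGR2HSV);H,S,V=[h[...,i].astype(int) for i in range(3)]
    ok=(S>110)&(V>40);g=(ok&(H>35)&(H<85)).sum()/64;r=(ok&((H<12)|(H>170))).sum()/64
    if save:cv2.imwrite(save,c)
    return round(g,1),round(r,1)
TB=(330,134,362,158);SB=(160,168,196,194)
def status(tag):
    print(tag,"top g,r",band("top",TB,f"pics/{tag}t.png"),"scene",band("scene",SB,f"pics/{tag}s.png"),ctrl.observe()["clock"])
E
python3 - <<'E'
from h import *
status("b0")
a=cv2.imread("pics/b0t.png");b=cv2.imread("pics/b0s.png")
o=np.zeros((220,560,3),np.uint8);o[:192,:256]=a;o[:208,264:552]=b;cv2.imwrite("pics/b0.png",o)
P=np.array([543.5,-255]);
for s in range(142,240,8):
    a,e=np.radians([s,s+8]);print(s,np.round(95*np.array([np.cos(e)-np.cos(a),np.sin(e)-np.sin(a)])/2,1),"half chord (4deg)", np.round(P+95*np.array([np.cos(e),np.sin(e)]),0))
E
```

```text
b0 top g,r (np.float64(39.3), np.float64(76.8)) scene (np.float64(0.0), np.float64(37.8)) 4.3333
142 [-3.7 -5.5] half chord (4deg) [ 461. -208.]
150 [-2.9 -6. ] half chord (4deg) [ 455. -219.]
158 [-2.  -6.3] half chord (4deg) [ 451. -232.]
166 [-1.2 -6.5] half chord (4deg) [ 449. -245.]
174 [-0.2 -6.6] half chord (4deg) [ 449. -258.]
182 [ 0.7 -6.6] half chord (4deg) [ 450. -271.]
190 [ 1.6 -6.4] half chord (4deg) [ 453. -284.]
198 [ 2.5 -6.1] half chord (4deg) [ 458. -297.]
206 [ 3.3 -5.7] half chord (4deg) [ 465. -308.]
214 [ 4.1 -5.2] half chord (4deg) [ 473. -319.]
222 [ 4.8 -4.6] half chord (4deg) [ 482. -328.]
230 [ 5.4 -3.9] half chord (4deg) [ 493. -336.]
238 [ 5.9 -3.1] half chord (4deg) [ 505. -342.]
```

View pics/b0.png

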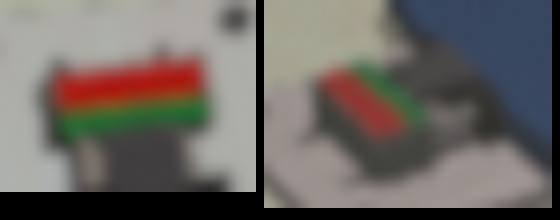

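Baseline: the green strip is bare, with the pointer edge at its lower rim in the top view. I'll turn 24° first.

Call:
{"fn": "drive_tool", "kwargs": {
  "xyz": [
    [-3.7,-5.5,2],
    [-3.7,-5.5,0],
    [-2.9,-6,0],
    [-2.9,-6,0],
    [-2,-6.3,0],
    [-2,-6.3,0],
    [0,0,0],
    [0,0,0]
  ],
  "angular": [
    [0,0,0.07],
    [0,0,0.07],
    [0,0,0.07],
    [0,0,0.07],
    [0,0,0.07],
    [0,0,0.07],
    [0,0,0],
    [0,0,0]
  ]
}}

```text
clock: 5.0
tool_pos: [449.4, -230.1, 82.4]
tcp_rot: [3.121, -0.351, -0.003]
wrist_force: [-4.4, -3.8, -3.2]
width: 23.1
grip_force: 32.9
```

```bash
cat >> h.py <<'E'
def gcol(c):
    h=cv2.cvtColor(c,cv2.COLOR_BGR2HSV).astype(int)[:,95:175];H,S,V=h[...,0],h[...,1],h[...,2]
    ok=(S>90)&(V>40);return ((ok&(H>35)&(H<85)).sum(0).mean()/8,(ok&((H<=12)|(H>170))).sum(0).mean()/8)
def status2(tag):
    status(tag);c=cv2.imread(f"pics/{tag}t.png");print("central green,red px",gcol(c),"b0",gcol(cv2.imread("pics/b0t.png")))
    im,d=ctrl.camera("top");cv2.imwrite(f"pics/{tag}full.png",cv2.resize(im[120:245,300:410],None,fx=4.8,fy=4.8,interpolation=cv2.INTER_CUBIC))
E
python3 -c "
from h import *
status2('b1');s=ctrl.observe();print(s['tool_pos'],s['wrist_force'])"
```

```text
b1 top g,r (np.float64(39.1), np.float64(77.0)) scene (np.float64(0.0), np.float64(37.8)) 5.1
central green,red px (np.float64(2.4234375), np.float64(4.4828125)) b0 (np.float64(2.4296875), np.float64(4.490625))
[ 449.44003597 -229.93038064   82.40126616] [-4.82232424 -4.09535641 -3.01833703]
```

View pics/b1full.png

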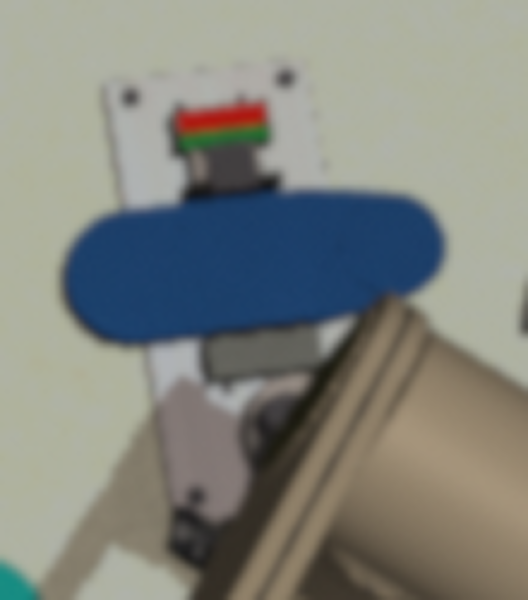

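The jaw advanced about 6 mm; the blank and stop have not moved yet. I'll turn another 16°, which closes at most 4.2 mm.

Call:
{"fn": "drive_tool", "kwargs": {
  "xyz": [
    [-1.2,-6.5,0],
    [-1.2,-6.5,0],
    [-0.2,-6.6,0],
    [-0.2,-6.6,0],
    [0,0,0],
    [0,0,0]
  ],
  "angular": [
    [0,0,0.07],
    [0,0,0.07],
    [0,0,0.07],
    [0,0,0.07],
    [0,0,0],
    [0,0,0]
  ]
}}

```text
clock: 5.65
tool_pos: [445.9, -255.9, 82.4]
tcp_rot: [-3.14, -0.088, 0.006]
wrist_force: [-10.2, -2.9, 1.2]
width: 23.2
grip_force: 33.3
```

```bash
python3 -c "
from h import *
status2('b2');s=ctrl.observe();print(s['tool_pos'],s['wrist_force'])
for k in ('b1','b2'):
    c=cv2.imread(f'pics/{k}full.png').astype(int)[:,215:265];m=(c[...,0]-c[...,2])>40;r=np.arange(600);print(k,[(r[m[:,j]].min(),r[m[:,j]].max()) for j in(5,25,45)])"
```

```text
b2 top g,r (np.float64(35.1), np.float64(76.9)) scene (np.float64(0.0), np.float64(37.7)) 5.75
central green,red px (np.float64(2.1015625), np.float64(4.484375)) b0 (np.float64(2.4296875), np.float64(4.490625))
[ 445.85876248 -255.8439647    82.39518144] [-10.14902907  -2.62548937   0.98728804]
b1 [(np.int64(197), np.int64(330)), (np.int64(195), np.int64(328)), (np.int64(192), np.int64(324))]
b2 [(np.int64(192), np.int64(323)), (np.int64(190), np.int64(321)), (np.int64(187), np.int64(318))]
```

Contact: the stop has moved about 1 mm. I'll turn 12° more (about 3 mm).

Call:
{"fn": "drive_tool", "kwargs": {
  "xyz": [
    [-0.8,-6.6,0],
    [0,-6.6,0],
    [0.5,-6.6,0],
    [0,0,0],
    [0,0,0],
    [0,0,0]
  ],
  "angular": [
    [0,0,0.07],
    [0,0,0.07],
    [0,0,0.07],
    [0,0,0],
    [0,0,0],
    [0,0,0]
  ]
}}

```text
clock: 6.3
tool_pos: [447.5, -275.4, 82.5]
tcp_rot: [3.114, 0.415, 0.001]
wrist_force: [4.6, -4.1, -10.8]
width: 22.9
grip_force: 32.2
```

```bash
python3 -c "
from h import *
status2('b3');s=ctrl.observe();print(s['tool_pos'],s['wrist_force'])
for k in ('b1','b2','b3'):
    c=cv2.imread(f'pics/{k}full.png').astype(int)[:,215:265];m=(c[...,0]-c[...,2])>40;r=np.arange(600);print(k,[(r[m[:,j]].min(),r[m[:,j]].max()) for j in(5,25,45)])"
```

```text
b3 top g,r (np.float64(18.1), np.float64(78.1)) scene (np.float64(0.0), np.float64(37.9)) 6.4
central green,red px (np.float64(0.671875), np.float64(4.58125)) b0 (np.float64(2.4296875), np.float64(4.490625))
[ 447.50073772 -275.38007022   82.46393769] [  4.15606902  -4.12938139 -10.20456005]
b1 [(np.int64(197), np.int64(330)), (np.int64(195), np.int64(328)), (np.int64(192), np.int64(324))]
b2 [(np.int64(192), np.int64(323)), (np.int64(190), np.int64(321)), (np.int64(187), np.int64(318))]
b3 [(np.int64(188), np.int64(319)), (np.int64(186), np.int64(316)), (np.int64(182), np.int64(314))]
```

The stop is at about 4–5 mm. I'll release, rise, and check from near.

Call:
{"fn": "drive_tool", "kwargs": {
  "xyz": [
    [0,0,0],
    [0,0,0],
    [0,0,0],
    [0,0,0],
    [0,0,0],
    [0,0,0],
    [0,0,0]
  ],
  "angular": [
    [0,0,0],
    [0,0,0],
    [0,0,0],
    [0,0,0],
    [0,0,0],
    [0,0,0],
    [0,0,0]
  ],
  "gripper": 0
}}

```text
clock: 7.03
tool_pos: [447.3, -275.6, 82.9]
tcp_rot: [3.113, 0.421, 0.0]
wrist_force: [0.2, 0.3, -0.6]
width: 85.2
grip_force: 0.0
```

Call:
{"fn": "drive_tool", "kwargs": {
  "xyz": [
    [0,0,20],
    [0,0,25],
    [0,0,30],
    [0,0,30],
    [25,0,20],
    [30,0,10],
    [30,0,0],
    [30,0,0],
    [20,0,0],
    [0,0,0],
    [0,0,0]
  ],
  "angular": [
    [0,0,0],
    [0,0,0],
    [0,0,0],
    [0,0,0],
    [0,0,0],
    [0,0,0],
    [0,0,0],
    [0,0,0],
    [0,0,0],
    [0,0,0],
    [0,0,0]
  ]
}}

```text
clock: 7.95
tool_pos: [582.7, -275.2, 217.0]
tcp_rot: [-3.112, -0.422, 0.002]
wrist_force: [-0.6, 0.2, 0.7]
width: 85.2
grip_force: 0.0
```

```bash
python3 -c "
from h import *
im,d=ctrl.camera('wrist');cv2.imwrite('pics/w2.png',im)
status2('b4');s=ctrl.observe();print(s['tool_pos'],s['wrist_force'],s['width'])"
```

```text
b4 top g,r (np.float64(18.2), np.float64(77.6)) scene (np.float64(0.0), np.float64(37.9)) 8.1
central green,red px (np.float64(0.6953125), np.float64(4.5796875)) b0 (np.float64(2.4296875), np.float64(4.490625))
[ 581.44651509 -275.7761521   217.92032672] [ 1.22208323 -0.46222538  0.84332199] 84.96427881407502
```

View pics/w2.png

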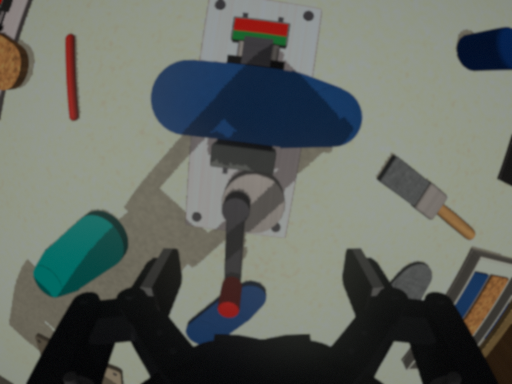

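The lever is free with its knob at (229,305). The pointer has slid onto the green at (262,38). I'll zoom in on that.

```bash
python3 -c "
from h import *
im=cv2.imread('pics/w2.png');cv2.imwrite('pics/w2z.png',cv2.resize(im[5:75,220:305],None,fx=8,fy=8,interpolation=cv2.INTER_CUBIC))"
```

```text
(no output)
```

View pics/w2z.png

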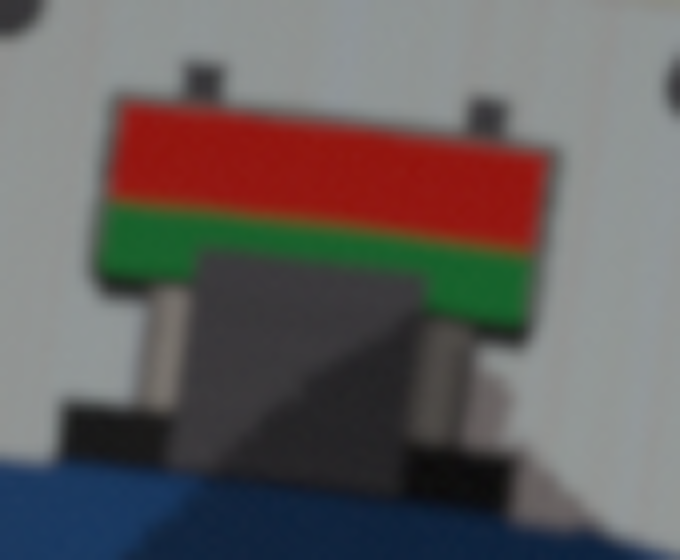

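The pointer covers a little under half of the green, about 4.5 mm, and it is well clear of the red. I'll hand the job in.

```bash
python3 -c "
from cell import ctrl
print(ctrl.sign_off())"
```

```text
the job is handed in; nothing more can be done
None
```

I turned the blue insole's clamp lever about 52° counter-clockwise; the stop's pointer covers about 4.5 mm of its 10 mm green band and is clear of the red, the lever is released, the tan clamp was not touched, and the job is handed in.

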